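# Seal the last pack and hold the magazine open for refilling

## Robot

A 6-joint arm with a two-finger parallel gripper is mounted at the origin on the work surface. World frame = base frame: x ahead of the robot, y to its left, z up, the work surface at z = 0. Lengths are in mm, angles in rad, forces in N, time in s.
With the tool pointing down it reaches from about 350 to 875 mm from the base axis. Payload 4.2 kg.
Tool frame: the origin (TCP) lies where the fingers leave the gripper's body, on its centre line; the fingertips stand ahead of it and the grasp point (between the pads) lies 54 mm ahead of it (arm.nose_length is the z of the fingertips in the tool frame, in mm); z points along the fingers, x is the direction in which the jaws open and shut, and the axes are right-handed (so a half turn about z gives the same grasp; the last joint's range is limited). The gripper opens to 85 mm and grips with 20 to 120 N. Pads are 22 mm wide; open, the fingers measure 114 mm over their backs; the gripper's body (76 mm by 85 mm) begins 54 mm behind the grasp point. The pads swing forward as they close: fully open they stand 13 mm farther back than shut.
Start: joints at [-1.044, 0.385, 0.008, 0, -1.194, -0.259], TCP at [165.398, -602.696, 303.912] pointing down, gripper open.
Joint ranges: [-3.14, 3.14], [-1.21, 2.06], [-1.07, 1.41], [-3.16, 2.05], [-2.99, -0.16], [-3.1, 3.1]. Speed limits (rad/s): [2.79, 2.79, 3.14, 3.14, 3.14, 3.14].

## Interface

Orientations are given as a unit quaternion [x, y, z, w].
In Python, from bench import arm, imaging, job_done gives the robot as it stands.
- The arm moves only by the shell command python3 -m crank 'ROWS' [OPENING]. ROWS is a JSON object of lists of equal length, an entry for each row: "delta_pos": the shift along the tool's x, y, z in m, a list of three; "twist": the turn about the tool's z in rad. In form: {"delta_pos": [[tx, ty, tz], ...], "twist": [twist, ...]}. A call has 1 to 8 rows; each row shifts and turns the commanded pose from where the row before left it, along the tool's axes as they then stand; what a row does not reach is not made up. A row lasts 1/12 s, in which the tool goes at most 41.7 mm and 7.16 degrees, less where a joint would pass 70% of its speed; a pose out of reach is approached as far as the arm can. A call is refused whole if a number of a shift passes 0.0417 or a number of a turn 0.125, either way. A call with a gripper value outside its range is refused whole. OPENING is the opening, from 0 (shut) to 1 (fully open), set as the call begins (- or left out, the last holds). The fingers move at their own pace and stop on an object; the grip force is fixed at half the most. Time passes only in rows, so rows that do not move let the fingers close. It gives the time, the measured TCP pose, the force and the opening at its end, in the units of the state.
- arm.read_state(): the state, without advancing time (a new reading comes with each control period).
- imaging.get_image(name): name is "scene" or "side" or "wrist"; returns (picture, depth): 384x512x3 uint8, blue, green, red; 384x512 float32, mm along the optical axis (not along the pixel's ray), 0 where there is no reading.
- imaging.camera_model(name): a dict with "vfov" (degrees; the focal length in pixels is half the picture's height over the tangent of half this angle, whatever the lens; pixels are square), "cx", "cy" (the principal point, pixels), "T" (4x4, takes a point from camera to world coordinates); the wrist camera has in their place "hand_eye" (4x4, takes a point from camera to tool coordinates, whose origin is the TCP and whose axes are the tool frame's). Camera axes: x right, y up, looking along -z (the intrinsics and any distortion apply to the point x, -y, -z); pixel columns grow to the right and rows downward; lengths in mm; the calibration is good to about 2 mm. A picture is of the moment at which its call begins: read the wrist's pose just before it. camera_model takes no time and is no camera call.
- job_done(): hands the job in, once; it reports no verdict.
The state is a dict: "clock": time; "joints": joint angles; "joint_vel": joint speeds; "joint_efforts": joint torques, N m; "position": TCP position; "ee_rot": TCP orientation; "contact_force": force on the tool from outside, world axes, zero at the start; "wrist_torque": the same for the moment, N m; "gripper_width": finger opening in mm.
Only numpy, scipy, OpenCV 4.12 (cv2) and the standard library are available. Lean on these libraries where they do the work, as an engineer would, in place of code of your own. Each camera call takes 0.05 s, during which the arm holds its last target.

## Task

Seal the pack that is under the press: push the palm lever right down to its stop, keep it down for a moment and let it come back up. Then draw the magazine's spring-loaded follower back by its bar handle until its pointer stands level with the refill pointer on the index rail, and finish while still gripping it there, so that the next packs can be laid in. Never let the follower snap back, and leave the packs and everything else on the bench where they are.

Things in the scene. Friction and masses are not known exactly. Their poses are not given: they have to be found in the camera images.
- sealer: Grey bench seal press with pack magazine, fixed. Origin at bench level under its head; -y runs along the channel away from the head (the way the follower is pulled), -x to the operator's (robot's) side. Bed 180 mm wide, y +110 to -390 mm, channel rails 34 mm high. Head and column 80 mm wide in x, y -10 to +110 mm, 197 mm high; lever clevis on top to 237 mm
- palm_lever (a joint): Palm lever's hinge angle, rad: 0 up (at rest), grows as pressed, stop at 0.20. Springs back up; at the pad about 3 N to start and 12 N at the stop. The hinge lies level along the sealer's y, 175 mm beyond the pad's centre (+x), so the pad goes down about 35 mm. The lever drives the ram with its rubber pad down on the pack
- palm_pad (a point): Centre of the top face of the palm lever's black pad (62 mm along the sealer's x, 80 mm along y, 14 mm thick), about 236 mm above the bench at rest, on the operator's side of the head. Moves with the lever
- follower (a joint): How far the follower is pulled out along the sealer's -y, m: 0 at rest close behind the pack, end of travel 0.19, past the refill pointer (which is set anywhere from 0.08 to 0.15 of pull). A spring pulls it back: 5 N at rest, about 11 N at 0.15
- follower_bar (a point): Middle of the follower's handle: a level black bar 16 mm thick, 80 mm long, across the channel (along the sealer's x), 95 mm above the bench, on two posts with 40 mm between them. Nothing else lies within 50 mm below its middle. The pusher block (top 59 mm above the bench) ends 68 mm in front of it, the head stands about 140 mm from it at rest. Moves with the follower
- follower_tip (a point): Point of the follower's small white-painted pointer, which stands out from the carriage towards the index rail (sealer's +x side), 37 mm above the bench. Moves with the follower
- mark_tip (a point): Point of the refill pointer: a small dark clamp block (26 x 22 mm, 23 mm high, with a thumb screw) fixed on the index rail along the channel's +x side; its white-painted point faces the channel, 37 mm above the bench. Follower at the mark: both points level along the channel (same y in the sealer's frame), facing one another 3 mm apart. Axes as the sealer's
- pack_center (a point): Centre of the pack under the ram, in the channel between the front stop and the follower: a wrapped pack of five silver tubes, 62 x 110 x 40 mm, 0.2 kg, loose. It stays there
- near_low_center (a point): Centre of a loose wrapped pack like the other (62 x 110 x 40 mm), waiting in a stack of three on the operator's side of the channel, bottom one
- near_mid_center (a point): Centre of a loose wrapped pack like the other (62 x 110 x 40 mm), waiting in a stack of three on the operator's side of the channel, middle one
- near_top_center (a point): Centre of a loose wrapped pack like the other (62 x 110 x 40 mm), waiting in a stack of three on the operator's side of the channel, top one
- side_low_center (a point): Centre of a loose wrapped pack like the other (62 x 110 x 40 mm), waiting in a stack of two to the left of the palm lever, bottom one
- side_top_center (a point): Centre of a loose wrapped pack like the other (62 x 110 x 40 mm), waiting in a stack of two to the left of the palm lever, top one
- tape_roll_center (a point): Centre of a loose cardboard tape core lying on its end, 90 mm across, 48 mm high
- pen_mug_center (a point): Centre of a white mug, 78 mm across, 95 mm high, with pens up to 160 mm above the bench
- screwdriver_grip (a point): Handle of a loose screwdriver, 170 mm long, lying on the bench on the operator's side of the head

How it is judged (in metres and radians):
On the way, in this order (a step that is already met when the one before it is completed fails the run):
1. the palm lever is pressed down to its stop and kept there for a moment (value of joint palm_lever above 0.185 rad), for 0.2 s.
2. the palm lever has come back up (value of joint palm_lever below 0.03 rad), for 0.1 s.
3. the follower is gripped and drawn back so that its pointer is level with the refill pointer (y of follower_tip in the frame of mark_tip between -0.005 and 0.005 m and contact force between the fingers and follower above 3 N), for 0.3 s.
At the end, for the whole second after the job is handed in: The follower's pointer is within 5 mm of the refill pointer along the channel and at rest, held there by the fingers (more than 3 N on the follower); the palm lever is up (below 0.03 rad); the sealed pack lies within 15 mm of where it was (all of step 3 and value of joint palm_lever below 0.03 rad and velocity of joint follower between -0.01 and 0.01 m/s and distance of pack_center from where it was at the start of the episode below 0.015 m); the arm keeps its last pose, push and grip.
It fails at once if the follower snaps back (faster than 0.4 m/s) (velocity of joint follower below -0.4 m/s).
It fails at once if the pack under the press is moved by more than 20 mm (distance of pack_center from where it was at the start of the episode above 0.02 m).
It fails at once if a waiting pack, the tape core, the mug or the screwdriver is moved by more than 25 mm (distance of any of near_low_center, near_mid_center, near_top_center, side_low_center, side_top_center, tape_roll_center, pen_mug_center, screwdriver_grip from where it was at the start of the episode above 0.025 m).
It also fails if it takes over 48 s, if anything falls off the work surface, if the arm or the gripper's body presses on something with over 40 N, if the wrist force passes 120 N, or if a joint passes its speed limit or range.

## Working session

There is one attempt and no reset: what is moved stays moved. The work goes in short steps, Python scripts to look and compute and a shell command to move; the robot and the scene stay as the last step left them, time stands still between calls to the robot, and variables do not carry over. Pictures are saved under pics/ and viewed, and the job is handed in when it is done.

```bash
ls; mkdir -p pics; python3 - <<'E'
from bench import arm, imaging
import cv2,numpy as np
print(arm.read_state()); print(arm.nose_length)
for n in ("scene","side","wrist"):
    m=imaging.camera_model(n); print(n,m)
    p,d=imaging.get_image(n); cv2.imwrite(f"pics/{n}0.png",p); np.save(f"pics/{n}0.npy",d)
E
```

```text
pics
{'clock': 0.0, 'joints': array([-1.04437314e+00,  3.85575884e-01,  6.60460966e-03, -5.28807076e-04,
       -1.19398421e+00, -2.58597466e-01]), 'joint_vel': array([-8.69065290e-04,  8.73336462e-04, -1.28372425e-03, -1.26686254e-03,
       -2.88135032e-04, -4.20201892e-05]), 'joint_efforts': array([ 7.12510282e-04, -3.92287982e+01,  1.88400793e+01,  4.18635160e+00,
       -4.59115603e-03, -1.41400159e-05]), 'position': array([ 165.31131459, -602.29410206,  302.79700833]), 'ee_rot': array([ 6.06445362e-01,  7.95124391e-01,  6.40348996e-04, -9.03235149e-04]), 'contact_force': array([-0.30631833,  0.38767732,  0.41705478]), 'wrist_torque': array([ 0.00299332, -0.00792447,  0.00919409]), 'gripper_width': 85.48822635298947}
72.6
scene {'vfov': 53.56266617544328, 'cx': 264.32306582358024, 'cy': 193.53771061226666, 'T': array([[ 8.43387215e-01, -3.53226567e-01,  4.04881462e-01,
         1.00506266e+03],
       [ 5.37205307e-01,  5.39735029e-01, -6.48148560e-01,
        -7.49999028e+02],
       [ 1.04145832e-02,  7.64144679e-01,  6.44960809e-01,
         8.76063102e+02],
       [ 0.000000
[... 240 characters left out ...]
1],
       [-5.54637399e-01, -5.08406323e-01,  6.58711140e-01,
         7.25832643e+02],
       [ 2.88142178e-03,  7.90454187e-01,  6.12514388e-01,
         8.86046268e+02],
       [ 0.00000000e+00,  0.00000000e+00,  0.00000000e+00,
         1.00000000e+00]])}
wrist {'vfov': 64.44421090482136, 'cx': 252.20252263279392, 'cy': 189.22118468830774, 'hand_eye': array([[ 9.99999906e-01, -1.72365410e-04, -3.98946789e-04,
         4.11558111e-01],
       [-2.86793548e-04, -9.51450613e-01, -3.07801315e-01,
        -7.73774927e+01],
       [-3.26523867e-04,  3.07801400e-01, -9.51450572e-01,
        -7.05976987e+01],
       [ 0.00000000e+00,  0.00000000e+00,  0.00000000e+00,
         1.00000000e+00]])}
```

View pics/scene0.png

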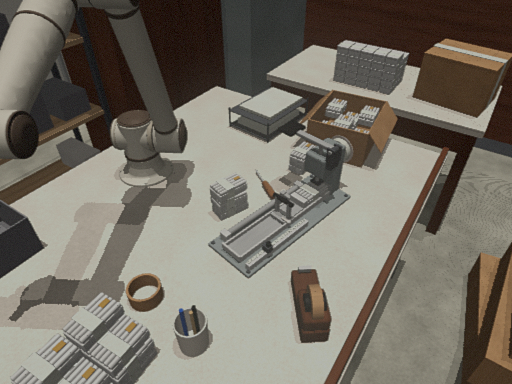

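View pics/side0.png

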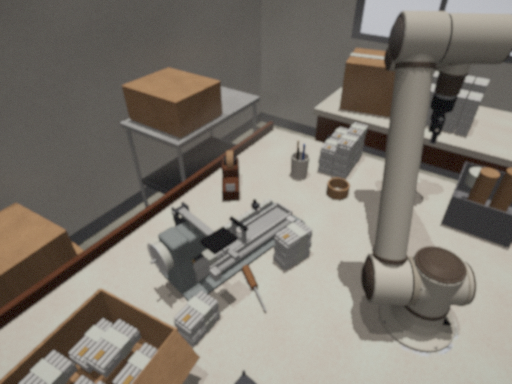

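View pics/wrist0.png

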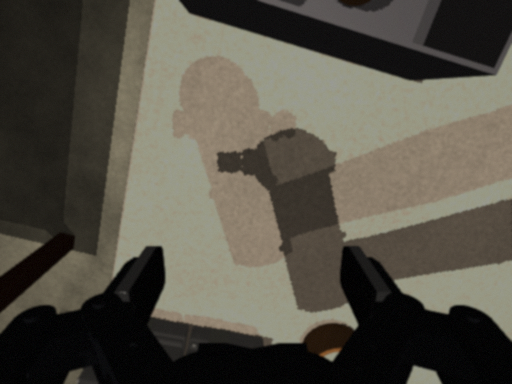

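The sealer shows in the scene view (about 215–350, 130–270) and the side view (150–310, 200–290). The wrist sees neither. Enlarging both.

```bash
cat > h.py <<'E'
import numpy as np,cv2
from bench import arm,imaging
from scipy.spatial.transform import Rotation as R
def cam(n,st=None):
    m=imaging.camera_model(n); f=192/np.tan(np.radians(m['vfov'])/2)
    if n=='wrist':
        T=np.eye(4);T[:3,:3]=R.from_quat(st['ee_rot']).as_matrix();T[:3,3]=st['position'];T=T@m['hand_eye']
    else:T=m['T']
    return f,m['cx'],m['cy'],T
def ray(c,u,v):
    f,cx,cy,T=c
    return T[:3,3],T[:3,:3]@np.array([(u-cx)/f,-(v-cy)/f,-1.])
def plane(c,u,v,z):
    o,d=ray(c,u,v);return o+d*(z-o[2])/d[2]
def dep(c,u,v,D):
    o,d=ray(c,u,v);return o+d*D[int(v),int(u)]
def tri(c1,p1,c2,p2):
    A=[];b=[]
    for c,p in((c1,p1),(c2,p2)):
        o,d=ray(c,*p);d=d/np.linalg.norm(d);M=np.eye(3)-np.outer(d,d);A.append(M);b.append(M@o)
    x=np.linalg.lstsq(np.vstack(A),np.hstack(b),rcond=None)[0]
    e=[np.linalg.norm(A[i]@x-b[i]) for i in(0,1)]
    return x,e
def proj(c,P):
    f,cx,cy,T=c;p=T[:3,:3].T@(np.array(P)-T[:3,3]);return cx+f*p[0]/-p[2],cy-f*p[1]/-p[2]
E
python3 - <<'E'
import cv2
a=cv2.imread('pics/scene0.png')[120:280,200:360];cv2.imwrite('pics/sc1.png',cv2.resize(a,None,fx=3.75,fy=3.75,interpolation=cv2.INTER_CUBIC))
a=cv2.imread('pics/side0.png')[180:340,140:330];cv2.imwrite('pics/si1.png',cv2.resize(a,None,fx=3.75,fy=3.75,interpolation=cv2.INTER_CUBIC))
E
```

```text
(no output)
```

View pics/sc1.png

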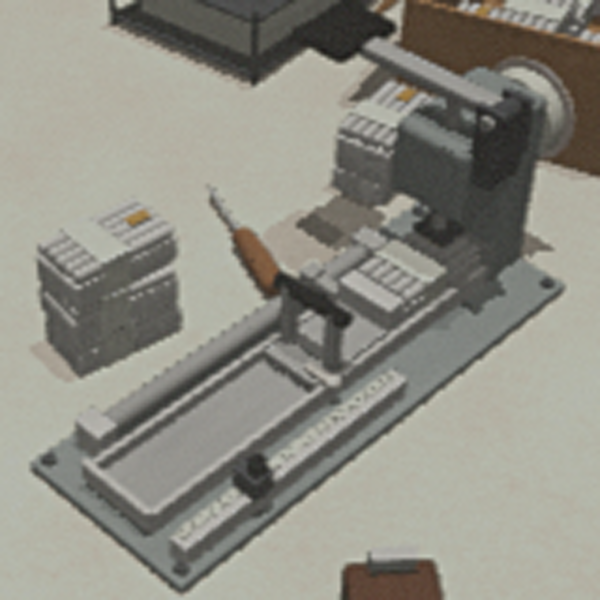

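View pics/si1.png

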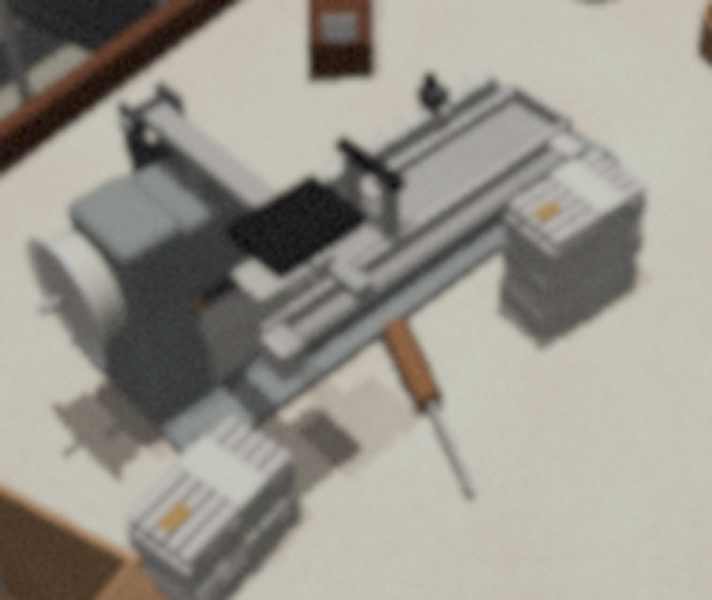

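```bash
python3 - <<'E'
from h import *
np.set_printoptions(precision=1,suppress=True)
S=cam('scene');D=cam('side')
s=lambda u,v:(200+u/3.75-.4,120+v/3.75-.4)
d=lambda u,v:(140+u/3.75-.4,180+v/3.75-.4)
for n,p in dict(nl=(35,465),nr=(182,588),fr=(562,286)).items(): print(n,plane(S,*s(*p),8))
print('pad',[plane(D,*d(*p),236) for p in((230,232),(312,180),(365,215),(283,275))])
print('bar',tri(S,s(279,281),D,d(400,182)),tri(S,s(352,318),D,d(342,146)))
print('bar plane95 scene',plane(S,*s(282,280),95),plane(S,*s(350,315),95))
print('bar plane95 side',plane(D,*d(400,182),95),plane(D,*d(342,146),95))
Z=np.load('pics/side0.npy');print(dep(D,*d(298,225),Z),dep(D,*d(550,210),Z),dep(D,*d(200,480),Z),dep(D,*d(415,375),Z))
for p in ((510,210),(550,250),(640,185),(590,150)):print('nearstack',plane(D,*d(*p),120))
for p in ((230,418),(290,455),(190,560),(133,520)):print('sidestack',plane(D,*d(*p),80))
E
```

```text
nl [ 445.9 -170.3    8. ]
nr [ 616.  -207.1    8. ]
fr [718.2 276.    8. ]
pad [array([515.6, 272.5, 236. ]), array([501.5, 201.8, 236. ]), array([449.9, 209. , 236. ]), array([461.2, 282.9, 236. ])]
bar (array([541. ,  48. ,  93.6]), [np.float64(1.6560927094085118), np.float64(1.6560927094090117)]) (array([613.4,  39.4,  93. ]), [np.float64(4.512841276602414), np.float64(4.512841276602404)])
bar plane95 scene [544.5  50.1  95. ] [614.6  42.7  95. ]
bar plane95 side [538.6  48.3  95. ] [607.7  39.2  95. ]
[482.5 241.2 235. ] [403.6  28.5 119.3] [491.9 354.9  74.9] [444.9 162.   21.9]
nearstack [430.1  47.1 120. ]
nearstack [380.8  67.4 120. ]
nearstack [356.5 -37.5 120. ]
nearstack [411.7 -52.3 120. ]
sidestack [506.3 306.2  80. ]
sidestack [450.2 306.7  80. ]
sidestack [453.2 406.6  80. ]
sidestack [505.4 405.8  80. ]
```

```bash
python3 -m crank '{"delta_pos":[[0.01,0.015,-0.03],[0.02,0.02,-0.02],[0.023,0.027,-0.01],[0.023,0.027,-0.01],[0.023,0.027,-0.01],[0.023,0.027,-0.01],[0.023,0.027,-0.01],[0.023,0.027,-0.01]],"twist":[0,0,0,0,0,0,0,0]}' 0
```

```text
clock: 0.82
position: [311.3, -386.9, 414.2]
ee_rot: [0.606, 0.795, 0.0, -0.0]
contact_force: [1.1, -1.0, -0.2]
gripper_width: -0.1
```

```bash
python3 -m crank '{"delta_pos":[[0.027,0.027,0],[0.027,0.027,0],[0.027,0.027,0],[0.027,0.027,0],[0,0,0],[0,0,0],[0,0,0],[0,0,0]],"twist":[0,0,0,0,0.12,0.12,0.12,0.12]}'; python3 - <<'E'
from h import *
print(arm.read_state())
E
```

```text
clock: 1.48
position: [386.6, -255.2, 413.7]
ee_rot: [0.78, 0.626, -0.0, -0.0]
contact_force: [-1.0, -0.4, -0.5]
gripper_width: 0.2
{'clock': 1.4833, 'joints': array([-2.31483977e-01,  3.90641010e-02, -1.66903097e-01, -2.55406789e-04,
       -1.36533343e+00, -1.55624187e+00]), 'joint_vel': array([-1.11704666e-02,  7.67165176e-04,  8.87475618e-04, -1.95322800e-03,
       -8.10181091e-04, -1.42379968e+00]), 'joint_efforts': array([ 2.38170298e-01, -2.20136726e+01,  1.98661280e+01,  4.40676391e+00,
        5.19089408e-04,  9.48759802e-01]), 'position': array([ 386.5776984 , -255.2412543 ,  413.66510953]), 'ee_rot': array([ 7.79513623e-01,  6.26385210e-01, -5.64949535e-05, -2.75707907e-04]), 'contact_force': array([-1.01861925, -0.38510527, -0.48075787]), 'wrist_torque': array([-0.00409417,  0.036586  ,  0.0284981 ]), 'gripper_width': 0.17548234038015492}
```

```bash
python3 -m crank '{"delta_pos":[[0.035,0.001,-0.01],[0.035,0.001,-0.01],[0.035,0.001,-0.01],[0.035,0.001,-0.01],[0.035,0.001,0],[0.035,0.001,0],[0.03,0.001,0],[0.01,0,0]],"twist":[0,0,0,0,0,0,0,0]}';python3 -m crank '{"delta_pos":[[0,0,0],[0,0,0]],"twist":[0,0]}'; python3 - <<'E'
from h import *
import json
st=arm.read_state()
json.dump({k:np.array(v).tolist() for k,v in st.items()},open('w1.json','w'))
p,d=imaging.get_image('wrist');np.save('pics/w1.npy',d);cv2.imwrite('pics/w1.png',p);cv2.imwrite('pics/w1b.png',cv2.resize(p,(800,600),interpolation=cv2.INTER_CUBIC))
E
```

```text
clock: 2.15
position: [446.4, -10.0, 453.4]
ee_rot: [0.777, 0.63, 0.0, -0.0]
contact_force: [-0.0, 0.2, 0.4]
gripper_width: 0.1
clock: 2.32
position: [445.9, -12.8, 453.6]
ee_rot: [0.778, 0.629, -0.0, -0.0]
contact_force: [0.0, -0.7, 0.6]
gripper_width: 0.1
```

View pics/w1b.png

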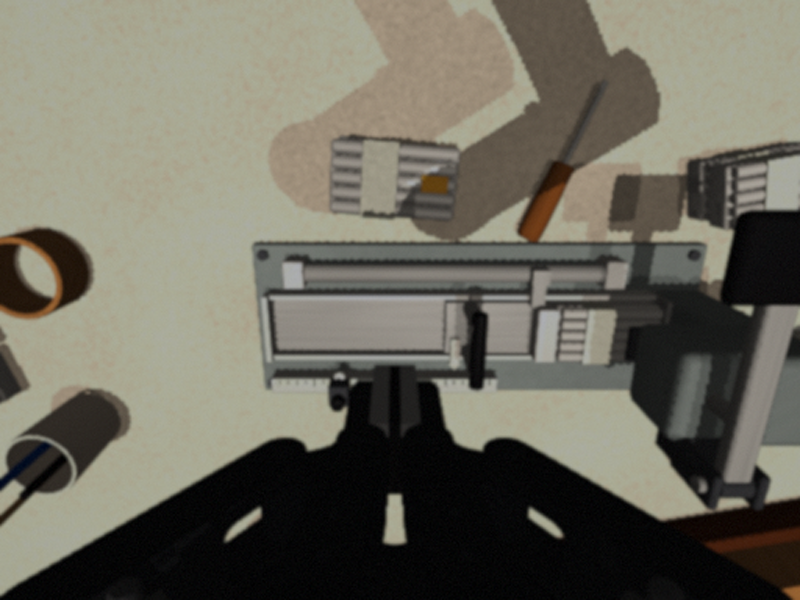

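```bash
python3 - <<'E'
import cv2
a=cv2.imread('pics/w1.png')[150:260,155:335];cv2.imwrite('pics/w1c.png',cv2.resize(a,None,fx=4.4,fy=4.4,interpolation=cv2.INTER_CUBIC))
E
```

```text
(no output)
```

View pics/w1c.png

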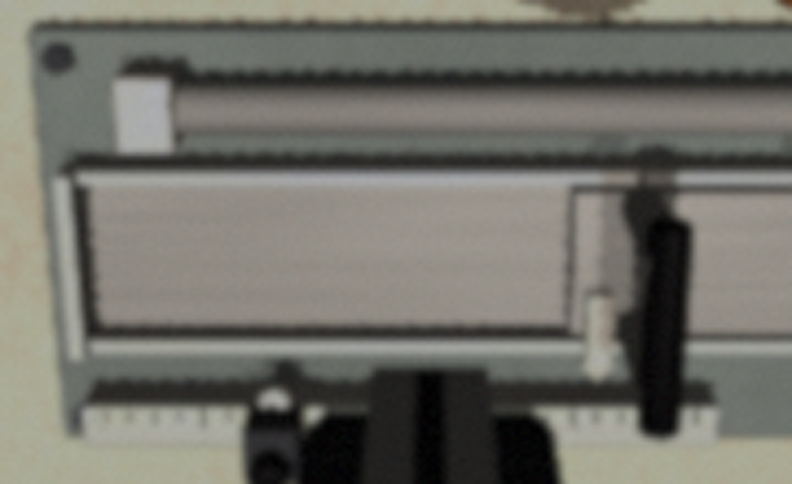

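```bash
python3 - <<'E'
from h import *
import json
np.set_printoptions(precision=1,suppress=True)
st=json.load(open('w1.json'));W=cam('wrist',st);k=.64
P=lambda u,v,z:plane(W,u*k,v*k,z)
nl=P(253,243,8);fl=P(706,243,8);nr=P(266,388,8)
print('corners',nl,fl,nr,np.degrees(np.arctan2(*(fl-nl)[[0,1]])),np.linalg.norm(fl-nl),np.linalg.norm(nr-nl))
a,b=P(481,313,103),P(476,388,103);print('bar',a,b,np.linalg.norm(a-b),np.degrees(np.arctan2((b-a)[1],(b-a)[0])))
print('pad',P(735,212,236),P(722,303,236),P(795,300,236))
print('padmid',(P(735,212,236)+P(722,303,236))/2)
print('stack',P(331,137,120),P(455,218,120))
E
```

```text
corners [ 440.9 -169.6    8. ] [545.1 317.8   8. ] [ 615.7 -207.5    8. ] 12.067284931053349 498.37311015653074 178.88467147111177
bar [536.8  52.4 103. ] [614.   35.3 103. ] 79.10035985310115 -12.455399553537937
pad [452.2 196.8 236. ] [509.6 189.  236. ] [517.3 234.5 236. ]
padmid [480.9 192.9 236. ]
stack [355.6 -44.5 120. ] [440.7  42.1 120. ]
```

```bash
python3 - <<'E'
from h import *
import json
st=json.load(open('w1.json'));W=cam('wrist',st)
q=lambda u,v:plane(W,155+u/4.4-.4,150+v/4.4-.4,37)
Y=np.array([.209,.978,0]);f=q(598,376);m=q(273,390);print(f,m,(f-m)@Y)
E
python3 -m crank '{"delta_pos":[[0.03,-0.002,0.005],[0.038,-0.002,0.01],[0.038,-0.002,0.01],[0.038,-0.002,0.01],[0.038,-0.002,0.01],[0.038,-0.002,0.01],[0.025,-0.002,0.01],[0.0075,-0.001,0.01]],"twist":[0,0,0,0,0,0,0,0]}'
python3 -m crank '{"delta_pos":[[0,0,0.02],[0,0,0.02],[0,0,0],[0,0,0]],"twist":[0,0,0,0]}'
python3 - <<'E'
from h import *
for n in ('side','wrist'):
    p,d=imaging.get_image(n)
    if n=='side':p=p[160:310,140:340];p=cv2.resize(p,(800,600),interpolation=cv2.INTER_CUBIC)
    cv2.imwrite(f'pics/b_{n}.png',p)
E
```

```text
[621.07534141  19.84743437  37.        ] [ 599.86781478 -109.27332914   37.        ] 130.71247977259196
clock: 3.03
position: [485.4, 238.9, 377.6]
ee_rot: [0.778, 0.629, -0.0, -0.0]
contact_force: [0.9, 1.6, -0.1]
gripper_width: 0.0
clock: 3.37
position: [484.7, 235.5, 338.5]
ee_rot: [0.779, 0.628, -0.001, 0.0]
contact_force: [0.3, -0.3, 0.3]
gripper_width: -0.0
```

View pics/b_side.png

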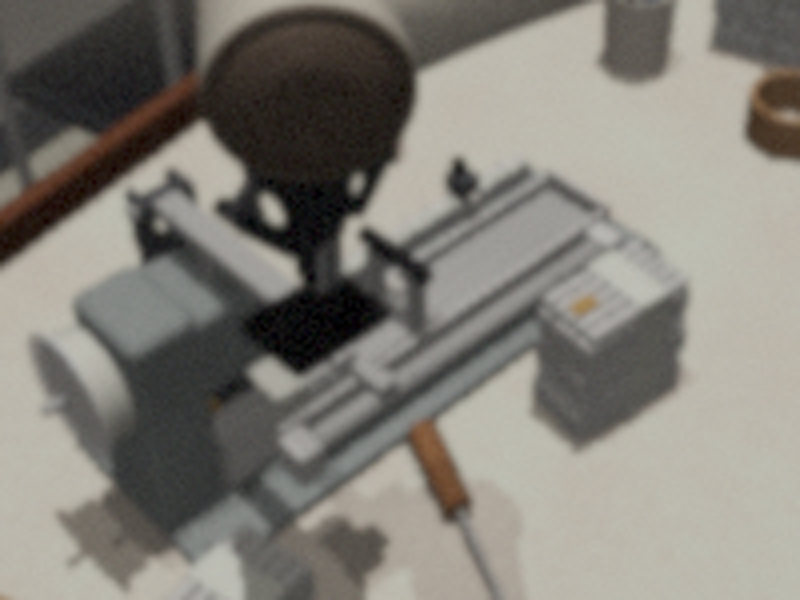

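View pics/b_wrist.png

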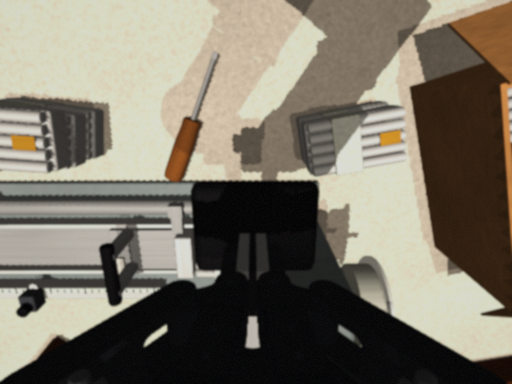

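The fingers are over the pad (wrist view: pad columns 193–318, fingers at 252). Pressing.

```bash
python3 -m crank '{"delta_pos":[[0,0,0.01],[0,0,0.01],[0,0,0.01],[0,0,0.01],[0,0,0.008],[0,0,0.006],[0,0,0],[0,0,0]],"twist":[0,0,0,0,0,0,0,0]}'
```

```text
clock: 4.13
position: [484.6, 237.0, 285.4]
ee_rot: [0.778, 0.629, -0.0, 0.001]
contact_force: [-3.0, -1.2, 8.4]
gripper_width: -0.0
```

```bash
python3 -m crank '{"delta_pos":[[0,0,0.005],[0,0,0.005],[0,0,0],[0,0,0]],"twist":[0,0,0,0]}';python3 -c "
from h import *
p,d=imaging.get_image('side');cv2.imwrite('pics/c_side.png',cv2.resize(p[160:310,140:340],(800,600),interpolation=cv2.INTER_CUBIC))"
```

```text
clock: 4.47
position: [485.3, 236.9, 276.5]
ee_rot: [0.778, 0.629, 0.001, 0.001]
contact_force: [-1.4, -1.9, 10.9]
gripper_width: 0.1
```

View pics/c_side.png

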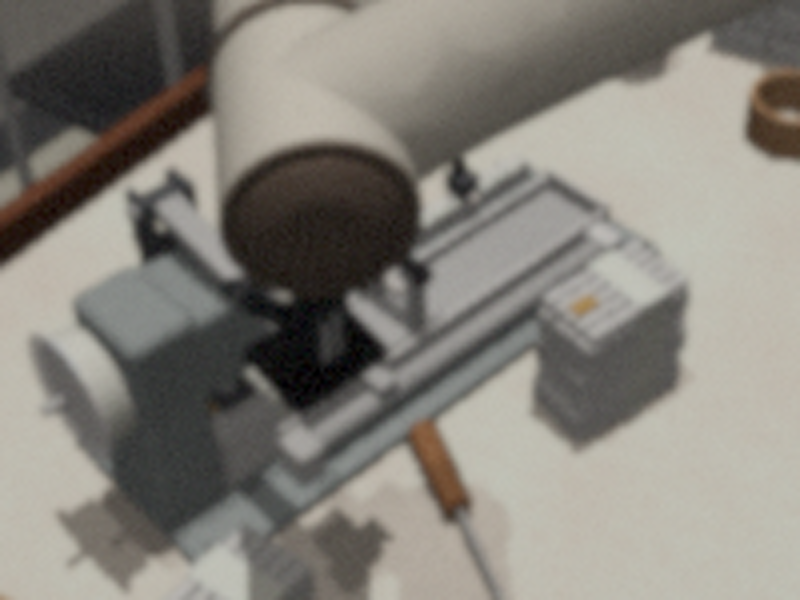

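```bash
python3 -m crank '{"delta_pos":[[0,0,0.003],[0,0,0.002],[0,0,0],[0,0,0]],"twist":[0,0,0,0]}'
```

```text
clock: 4.85
position: [485.5, 236.8, 273.4]
ee_rot: [0.778, 0.629, 0.002, 0.002]
contact_force: [-3.6, -3.5, 16.2]
gripper_width: -0.0
```

```bash
python3 -m crank '{"delta_pos":[[0,0,0.002],[0,0,0.002],[0,0,0],[0,0,0],[0,0,0]],"twist":[0,0,0,0,0]}'
```

```text
clock: 5.27
position: [485.6, 236.8, 272.7]
ee_rot: [0.777, 0.629, 0.003, 0.002]
contact_force: [-10.7, -4.7, 30.6]
gripper_width: -0.1
```

On the stop: the force rose to 31 N with no further travel. Holding, then letting it up.

```bash
python3 -m crank '{"delta_pos":[[0,0,0],[0,0,0],[0,0,0]],"twist":[0,0,0]}'; python3 -m crank '{"delta_pos":[[0,0,-0.005],[0,0,-0.01],[0,0,-0.01],[0,0,-0.01],[0,0,-0.012],[0,0,-0.02],[0,0,-0.03],[0,0,-0.03]],"twist":[0,0,0,0,0,0,0,0]}'; python3 -m crank '{"delta_pos":[[0,0,-0.02],[0,0,0]],"twist":[0,0]}' 1;python3 -c "
from h import *
p,d=imaging.get_image('side');cv2.imwrite('pics/d_side.png',cv2.resize(p[160:310,140:340],(800,600),interpolation=cv2.INTER_CUBIC))"
```

```text
clock: 5.52
position: [485.5, 236.8, 272.6]
ee_rot: [0.777, 0.629, 0.003, 0.002]
contact_force: [-10.2, -4.7, 29.4]
gripper_width: -0.3
clock: 6.18
position: [484.2, 236.9, 392.3]
ee_rot: [0.778, 0.628, -0.002, 0.0]
contact_force: [0.2, 0.5, -0.4]
gripper_width: 0.2
clock: 6.35
position: [485.8, 237.7, 417.3]
ee_rot: [0.778, 0.628, 0.005, 0.001]
contact_force: [1.4, 0.4, 0.3]
gripper_width: 23.3
```

View pics/d_side.png

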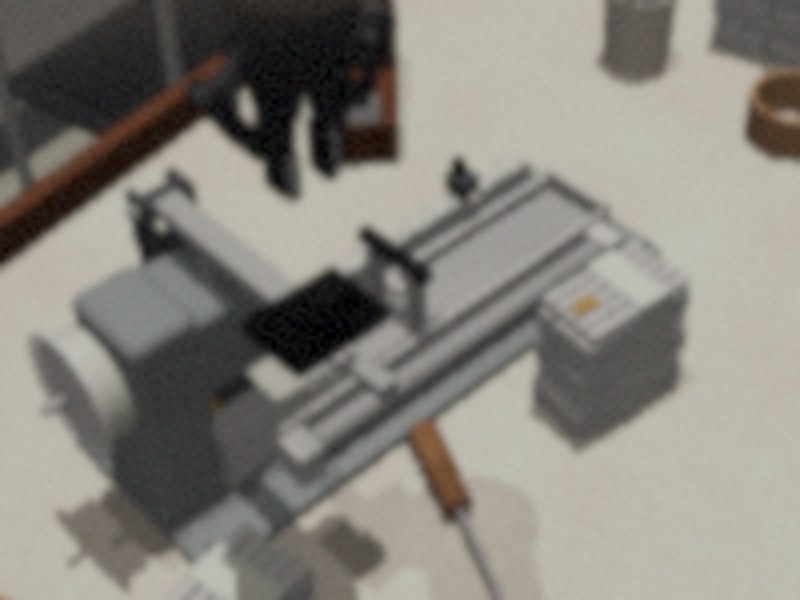

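Lever is back up. Moving above the bar with the jaws opening.

```bash
python3 -m crank '{"delta_pos":[[-0.018,0.014,0],[-0.026,0.019,0],[-0.026,0.02,0],[-0.026,0.02,0],[-0.026,0.02,0.005],[-0.026,0.019,0.01],[-0.023,0.017,0.02],[0,0,0.03]],"twist":[0,0,0,0,0,0,0,0]}' 1; python3 -m crank '{"delta_pos":[[0,0,0.035],[0,0,0.035],[0,0,0.02],[0,0,0],[0,0,0]],"twist":[0,0,0,0,0]}'
python3 - <<'E'
from h import *
import json
st=arm.read_state()
json.dump({k:np.array(v).tolist() for k,v in st.items()},open('w2.json','w'))
p,d=imaging.get_image('wrist');cv2.imwrite('pics/w2.png',p);cv2.imwrite('pics/w2b.png',cv2.resize(p,(800,600),interpolation=cv2.INTER_CUBIC))
E
```

```text
clock: 7.07
position: [576.5, 39.1, 347.1]
ee_rot: [0.779, 0.626, 0.001, 0.001]
contact_force: [0.2, 0.2, 0.7]
gripper_width: 85.4
clock: 7.48
position: [574.0, 42.5, 255.9]
ee_rot: [0.778, 0.628, -0.002, -0.001]
contact_force: [0.5, 0.5, 1.0]
gripper_width: 85.5
```

View pics/w2b.png

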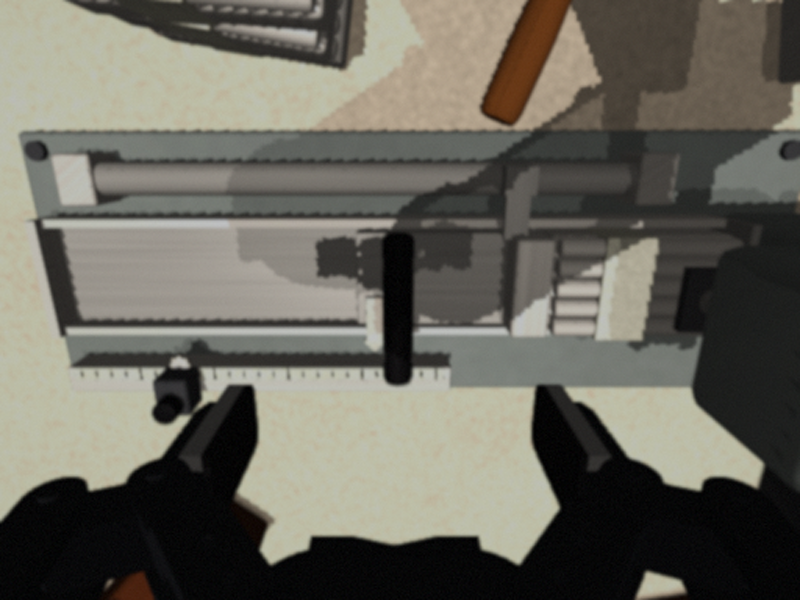

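```bash
python3 - <<'E'
from h import *
import json
p=cv2.imread('pics/w2.png');cv2.imwrite('pics/w2c.png',cv2.resize(p[180:275,85:275],None,fx=4.2,fy=4.2,interpolation=cv2.INTER_CUBIC))
np.set_printoptions(precision=1,suppress=True)
st=json.load(open('w2.json'));W=cam('wrist',st);k=.64
P=lambda u,v,z:plane(W,u*k,v*k,z)
a,b=P(398,234,103),P(398,384,103);print('bar',a,b,(a+b)/2,np.linalg.norm(a-b),np.degrees(np.arctan2((b-a)[1],(b-a)[0])))
E
```

```text
bar [538.6  52.7 103. ] [616.2  36.3 103. ] [577.4  44.5 103. ] 79.31466659183754 -11.985067308563055
```

View pics/w2c.png

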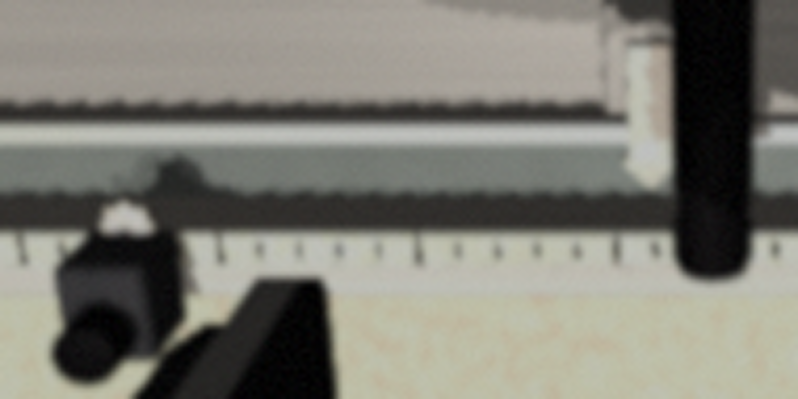

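```bash
python3 - <<'E'
from h import *
import json
st=json.load(open('w2.json'));W=cam('wrist',st)
q=lambda u,v:plane(W,85+u/4.2-.4,180+v/4.2-.4,37)
Y=np.array([.209,.978,0]);X=np.array([.978,-.209,0]);f=q(651,188);m=q(123,203);print(f,m,(f-m)@Y,(m-f)@X)
E
```

```text
[623.45923243  19.02954518  37.        ] [ 600.04773312 -110.02061119   37.        ] 131.10405629059895 4.075036354037605
```

```bash
python3 -m crank '{"delta_pos":[[0.001,0.001,0.015],[0.001,0.001,0.022],[0,0.0006,0.022],[0,0,0.022],[0,0,0.018],[0,0,0.009],[0,0,0],[0,0,0]],"twist":[0,0,0,0,0,0,0,0]}' 1
python3 - <<'E'
from h import *
p,d=imaging.get_image('wrist');cv2.imwrite('pics/w3.png',p)
p,d=imaging.get_image('scene');cv2.imwrite('pics/e_sc.png',cv2.resize(p[120:280,200:360],(600,600),interpolation=cv2.INTER_CUBIC))
E
```

```text
clock: 8.2
position: [578.5, 44.5, 151.3]
ee_rot: [0.778, 0.628, 0.001, 0.001]
contact_force: [-0.4, -0.0, -0.4]
gripper_width: 85.5
```

View pics/w3.png

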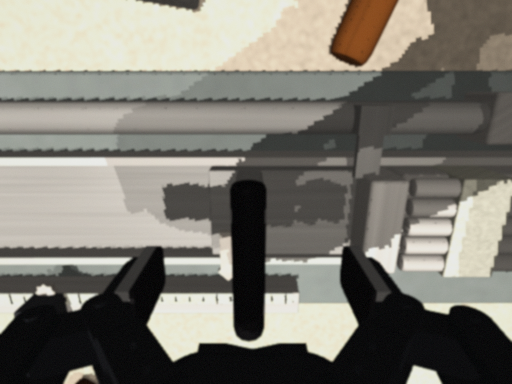

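View pics/e_sc.png

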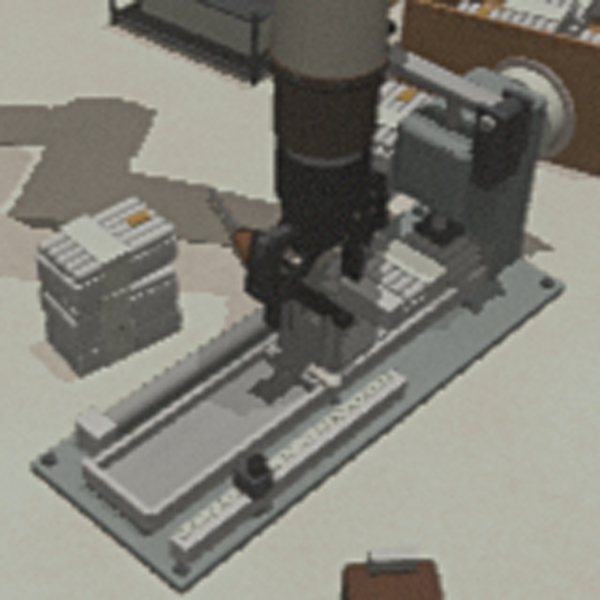

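```bash
python3 -m crank '{"delta_pos":[[0,-0.001,0.004],[0,0,0],[0,0,0],[0,0,0],[0,0,0],[0,0,0],[0,0,0],[0,0,0]],"twist":[0,0,0,0,0,0,0,0]}' 0; python3 -m crank '{"delta_pos":[[0,0,0],[0,0,0],[0,0,0],[0,0,0]],"twist":[0,0,0,0]}'
```

```text
clock: 8.97
position: [576.4, 43.2, 146.3]
ee_rot: [0.778, 0.628, -0.001, 0.0]
contact_force: [0.0, -5.6, 1.7]
gripper_width: 14.1
clock: 9.3
position: [576.4, 43.2, 146.3]
ee_rot: [0.778, 0.628, -0.001, 0.0]
contact_force: [-0.8, -5.2, 1.8]
gripper_width: 13.9
```

Gripped at 13.9 mm. Drawing the follower back.

```bash
python3 -m crank '{"delta_pos":[[-0.003,0,0],[-0.006,0,0],[-0.008,0,0],[-0.008,0,0],[-0.008,0,0],[-0.005,0,0],[-0.002,0,0],[0,0,0]],"twist":[0,0,0,0,0,0,0,0]}'
```

```text
clock: 9.97
position: [568.5, 6.6, 146.3]
ee_rot: [0.778, 0.628, 0.002, -0.0]
contact_force: [-1.3, 5.9, 2.5]
gripper_width: 14.3
```

```bash
python3 -m crank '{"delta_pos":[[-0.006,0,0],[-0.012,0,0],[-0.014,0,0],[-0.014,0,0],[-0.014,0,0],[-0.01,0,0],[-0.005,0,0],[0,0,0]],"twist":[0,0,0,0,0,0,0,0]}';python3 -m crank '{"delta_pos":[[0,0,0],[0,0,0],[0,0,0]],"twist":[0,0,0]}'
python3 - <<'E'
from h import *
import json
st=arm.read_state()
json.dump({k:np.array(v).tolist() for k,v in st.items()},open('w4.json','w'))
p,d=imaging.get_image('wrist');cv2.imwrite('pics/w4.png',p);cv2.imwrite('pics/w4b.png',cv2.resize(p,(800,600),interpolation=cv2.INTER_CUBIC))
for n,b in(('scene',(120,280,200,360)),):
    p,d=imaging.get_image(n);cv2.imwrite(f'pics/f_{n}.png',p);cv2.imwrite(f'pics/f_{n}b.png',cv2.resize(p[180:280,200:320],(720,600),interpolation=cv2.INTER_CUBIC))
E
```

```text
clock: 10.63
position: [552.8, -66.8, 146.3]
ee_rot: [0.778, 0.628, 0.002, -0.0]
contact_force: [-1.6, 10.5, 3.1]
gripper_width: 14.2
clock: 10.88
position: [553.0, -65.9, 146.3]
ee_rot: [0.778, 0.628, 0.002, -0.0]
contact_force: [-1.5, 8.6, 2.6]
gripper_width: 14.1
```

View pics/w4b.png

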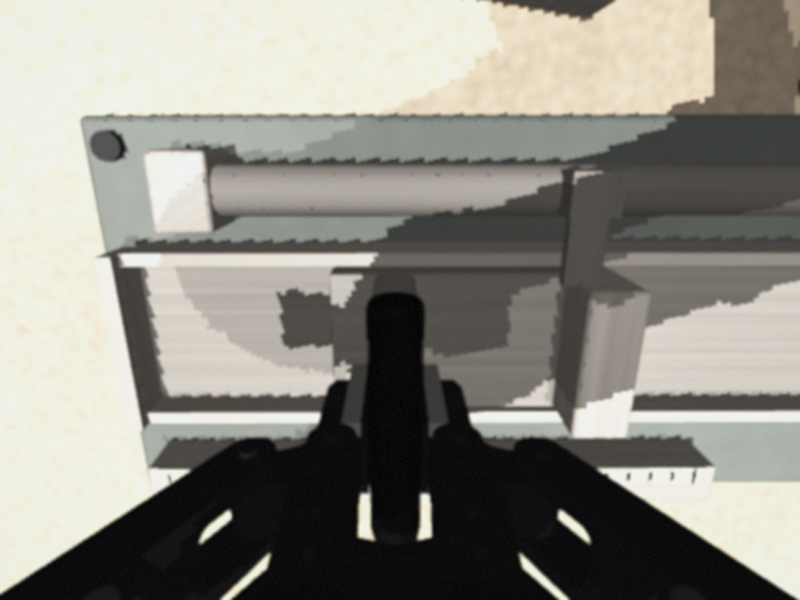

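View pics/f_sceneb.png

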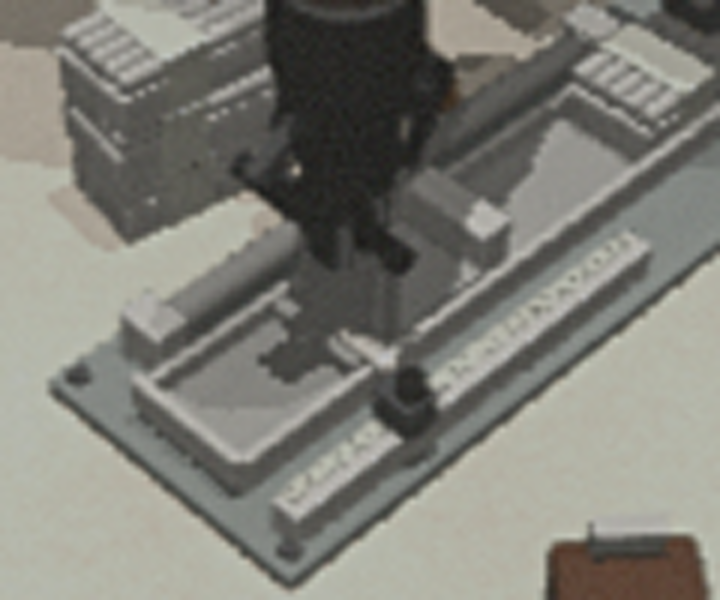

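```bash
python3 -m crank '{"delta_pos":[[-0.004,0,0],[-0.006,0,0],[-0.005,0,0],[-0.003,0,0],[-0.0015,0,0],[0,0,0],[0,0,0],[0,0,0]],"twist":[0,0,0,0,0,0,0,0]}'
python3 - <<'E'
from h import *
import json
st=arm.read_state()
p0=np.array([576.4,43.2,146.3]);print((st['position']-p0)@[-.2096,-.9777,0],st['contact_force'])
print(proj(cam('scene'),[600,-109.6,37]),proj(cam('side'),[600,-109.6,37]))
for n,(r,c) in(('scene',(195,225)),('side',(165,215))):
    p,d=imaging.get_image(n);cv2.imwrite(f'pics/g_{n}.png',p);cv2.imwrite(f'pics/g_{n}b.png',cv2.resize(p[r:r+80,c:c+80],(640,640),interpolation=cv2.INTER_CUBIC)[:600])
E
```

```text
clock: 11.65
position: [548.9, -84.8, 146.3]
ee_rot: [0.778, 0.628, 0.002, -0.0]
contact_force: [-0.5, 10.1, 4.3]
gripper_width: 14.1
130.9399328635291 [-0.45216112 10.10509216  4.26866985]
(np.float64(262.17105153058645), np.float64(245.30258934101778)) (np.float64(257.9723186572506), np.float64(208.6738495097036))
```

View pics/g_sceneb.png

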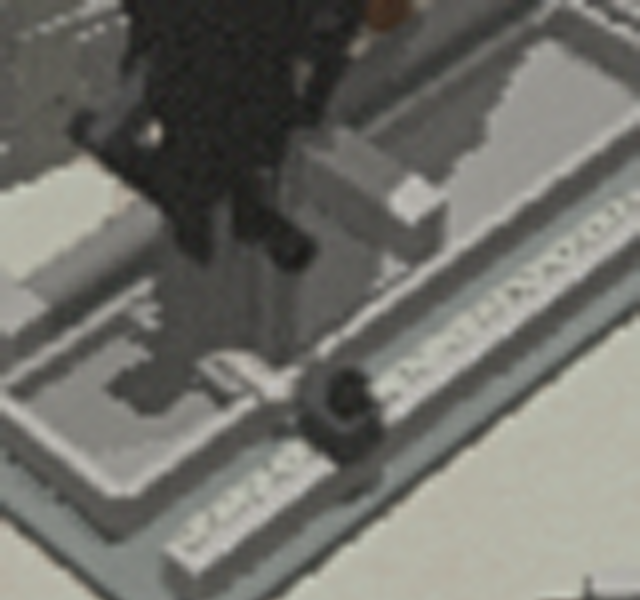

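View pics/g_sideb.png

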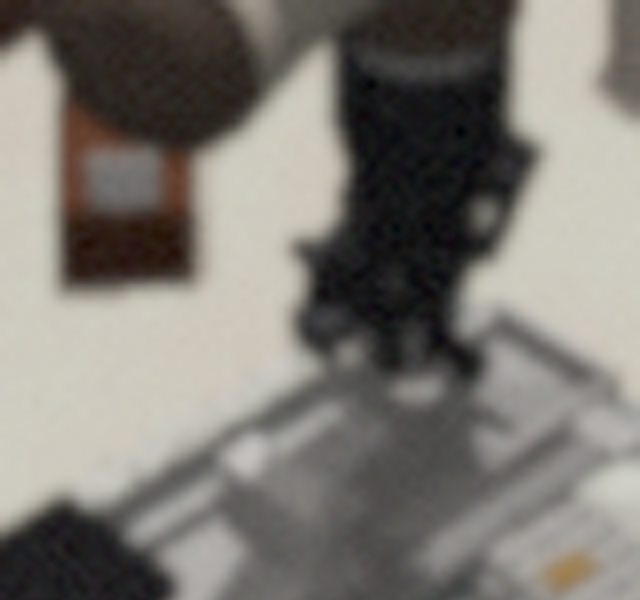

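```bash
python3 - <<'E'
from h import *
p=cv2.imread('pics/g_scene.png');cv2.imwrite('pics/g2.png',cv2.resize(p[232:262,246:286],(800,600),interpolation=cv2.INTER_CUBIC))
S=cam('scene')
X=np.array([.978,-.209,0]);Y=np.array([.209,.978,0]);m=np.array([600,-109.6,37.])
for a in(-40,-20,-3,0):
  for dy in(0,):
    u,v=proj(S,m+a*X+dy*Y);print(a,(u-246+.5)*20,(v-232+.5)*20)
u,v=proj(S,m+10*Y);print('10Y',(u-246+.5)*20,(v-232+.5)*20)
E
```

```text
-40 144.2550913522598 134.5999340445212
-20 237.94909927638173 204.66112511698952
-3 318.9849116567848 265.25694827244706
0 333.42103061172907 276.0517868203556
10Y 381.0511778670184 240.31505615397123
```

View pics/g2.png

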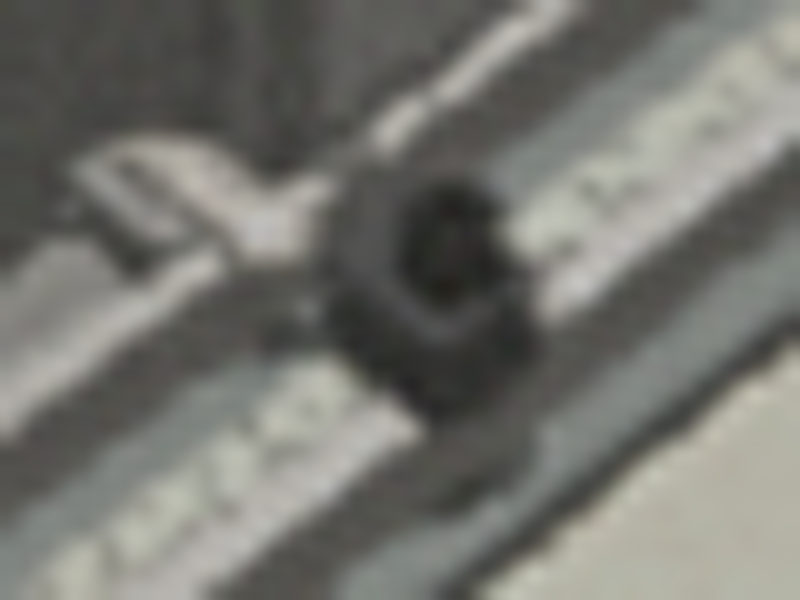

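```bash
python3 -m crank '{"delta_pos":[[0,0,0],[0,0,0],[0,0,0],[0,0,0],[0,0,0],[0,0,0]],"twist":[0,0,0,0,0,0]}'; python3 - <<'E'
from h import *
p,d=imaging.get_image('scene');q=cv2.imread('pics/scene0.png')
cv2.imwrite('pics/z.png',np.hstack([cv2.resize(x[120:280,200:360],(400,400)) for x in(q,p)]))
E
```

```text
clock: 12.25
position: [548.9, -84.8, 146.3]
ee_rot: [0.778, 0.628, 0.002, -0.0]
contact_force: [-1.2, 9.6, 3.4]
gripper_width: 14.0
```

View pics/z.png

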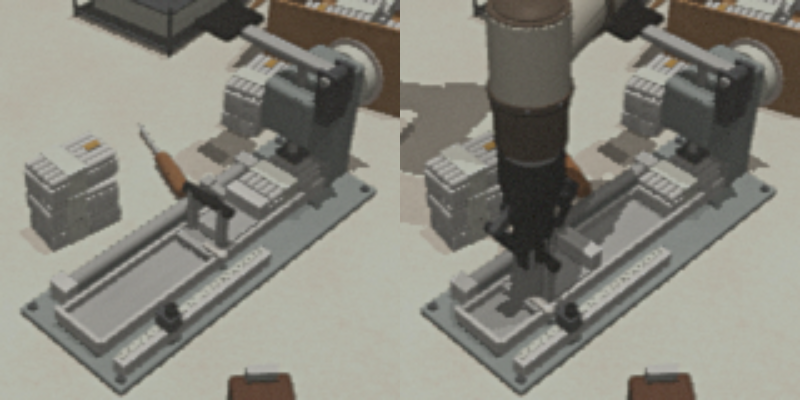

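Before and after match: the lever is up, the packs are in place, and the follower is at the mark. Handing in.

```bash
python3 -c "
from bench import job_done
print(job_done())"
```

```text
the job is handed in; nothing more can be done
None
```

I pressed the palm lever to its stop and held it there for about half a second; at the stop, 4 mm more command gave only 0.7 mm of travel at 30 N. I then let it rise, and the pictures show it back up.

I gripped the follower's bar and drew it back 130.9 mm. Two wrist views had put the refill pointer 130.7 and 131.1 mm away. I handed in at about 12.3 s, still gripping, with the arm standing still and a steady pull of about 10 N.

- **Pointer alignment:** in the scene picture the follower pointer lines up with the mark to within about 1–2 mm. The side view was blocked by the gripper, so it could not confirm this.
- **Other objects:** in the last scene picture the pack under the press, both stacks and the screwdriver look unmoved, though the arm partly hides them. The tape core and mug were not in that picture; the arm never went near them.

No check failed or disagreed.

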